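# Pin and hold the gauge-bezel bonding jig shut

### The job

Stick the black facing, already mounted under the jig's open leaf, onto the silver twin-gauge bezel lying in the jig: fold the leaf down over the bezel, then take the red-handled locating pin from the wooden block and push it, collar down on the leaf, through the leaf, the hole in the bezel's single ear and the base; the ear may be at the end near the robot or at the far end, so use the leaf hole on that side. Then press the leaf fully shut against its spring plungers and finish while still pressing it, with a hand on the pin or the leaf: do not let go. Leave the other bezel, the gauges, the rings and the punch where they are.

Things in the scene. Friction and masses are not known exactly. Their poses are not given: they have to be found in the camera images.
- jig: Clamshell bonding jig bolted to the bench: dark base plate 210 x 190 x 20 mm, yaw within 0.25 rad. Origin: centre of its underside, on the bench. Hinge on its +y side; its -x end is the near end (towards the robot), +x the far end. Pin holes (12 mm) at jig (-60, -70) mm near and (60, -70) mm far. White rails 6 mm high keep the bezel on the base, its origin at (0, -25) mm.
- leaf (a joint): Leaf angle in rad: 0 fully shut, 1.57 upright, stop at 1.85; starts at 1.4 to 1.75. Damped hinge with a little friction: stays put near upright, but pushed below 1.2 it sinks by itself in 2 to 4 s and rests on two spring plungers in the base, just open (about 0.04). From there 6 to 10 N down at a pin hole shuts it against a hard stop; let go, it springs up again.
- leaf_edge (a point): Middle of the leaf's free edge, on the outer face (up when shut). The leaf: aluminium frame with two windows, 196 mm long along jig x, reaching 165 mm from the hinge axis plus a black lip (70 mm wide, 20 mm out), 12 mm thick, 0.45 kg; black 2 mm facing on its inner face.
- leaf_hinge (a point): Middle of the hinge axis, which runs along jig x at jig y = +75 mm, 36.5 mm above the bench, in the middle plane of the leaf. At leaf angle a, the point of that plane at radius R is at jig y = 75 - R cos a, height 36.5 + R sin a (mm); the outer face is 6 mm off it, towards jig +y when upright.
- leaf_hole_near (a point): Centre of the mouth of the leaf's near pin hole (12 mm, chamfered, brass ring round it) on the leaf's upper face; fully shut it lies 42.5 mm above the bench, exactly over base_hole_near.
- leaf_hole_far (a point): The same for the leaf's far pin hole, over base_hole_far.
- base_hole_near (a point): Centre of the mouth of the near pin hole in the base, on the base's top, 20 mm above the bench; through hole, 12 mm.
- base_hole_far (a point): The same for the far pin hole in the base.
- bezel_near: Silver twin-gauge bezel plate, 150 x 70 x 8 mm with two 54 mm openings, and one ear of 30 x 31 mm on its -y side at its near (-x) end. Origin on its underside. Either this one or bezel_far lies in the jig (it changes); the other lies on a plywood board (175 x 125 x 20 mm) on the jig's +y side and is not needed. Loose, 0.3 kg.
- bezel_far: The mirror-image bezel, its single ear at its far (+x) end; otherwise the same.
- bezel_near_hole (a point): Centre of the 14 mm hole in bezel_near's ear, on the ear's upper face.
- bezel_far_hole (a point): Centre of the 14 mm hole in bezel_far's ear, on the ear's upper face.
- pin_block: Wooden block 160 x 46 x 45 mm on the bench, fixed, yaw within 0.4 rad; three holes 40 mm deep in a row along its own x at -50, 0 and +50 mm. Origin: centre of its underside. The pin stands in one outer hole, the punch in the other (it changes), the middle one is empty.
- pin_handle (a point): Middle of the pin's red handle (20 mm thick, 45 mm tall), on the axis, 62.5 mm above the tip, 26.5 mm above the collar's underside. Steel shank 10 mm thick, 36 mm long with a tapered nose (7 mm), then a collar 28 mm wide, 4 mm thick, then the handle; 85 mm in all, 0.11 kg. Stands upright in the block on its collar, this point 71.5 mm above the bench; its z axis points up.
- pin_tip (a point): Tip of the pin's nose, on its axis. With the collar on the shut leaf it lies 6.5 mm above the bench.
- punch: Dark steel drift punch standing in the pin block, 13 mm thick, 114 mm tall, top about 119 mm above the bench; leave it there.
- gauge1: Black round gauge with a dark dial, 62 mm in diameter, 42 mm tall, lying dial up; leave alone. Origin under its centre.
- gauge2: The same with a cream dial; leave alone.
- ring1: Black retaining ring, 64 mm outside, 8 mm tall; leave alone. Origin under its centre.
- ring2: The same; leave alone.
Not all that is in view belongs to the job. Leave any pink look-alike of the bezel_near alone. Of the things that look like the part that bears pin_handle, the smaller one is meant.

How it is judged:
By the outcome, as a careful person would: the job done as asked, in the order asked, and still so for the second after the job is handed in, while the arm keeps its last pose, push and grip.
It also fails if it takes over 48 s, if anything falls off the work surface, if the arm or the gripper's body presses on something with over 40 N, if the wrist force passes 120 N, or if a joint passes its speed limit or range.

### The arm

A 6-joint arm with a two-finger parallel gripper is mounted at the origin on the work surface. World frame = base frame: x ahead of the robot, y to its left, z up, the work surface at z = 0. Lengths are in m, angles in rad, forces in N, time in s.
With the tool pointing down it reaches from about 0.35 to 0.975 m from the base axis. Payload 4.9 kg.
Tool frame: the origin (TCP) lies at the very end of the fingers, on their centre line; the grasp point (between the pads) lies 19 mm behind it (manip.hold_point_z is the distance from the TCP to the grasp point, in m); z points along the fingers, x is the direction in which the jaws open and shut, and the axes are right-handed (so a half turn about z gives the same grasp; the last joint's range is limited). The gripper opens to 85 mm and grips with 20 to 120 N. Pads are 22 mm wide; open, the fingers measure 114 mm over their backs; the gripper's body (76 mm by 85 mm) begins 54 mm behind the grasp point. The pads swing forward as they close: fully open they stand 13 mm farther back than shut.
Start: joints at [-1.446, 0.053, 1.613, -0, 1.476, -0.119], TCP at [0.151, -0.606, 0.231] pointing down, gripper open.
Joint ranges: [-3.01, 3.01], [-1.01, 2.22], [0.06, 2.58], [-1.02, 4.17], [0.09, 2.62], [-3.14, 3.14]. Speed limits (rad/s): [2.57, 2.57, 3.14, 3.14, 3.14, 3.14].

### API

Orientations are given as a unit quaternion [w, x, y, z].
In Python, from plant import manip gives the robot as it stands.
- The arm moves only by the shell command python3 -m handwheel 'ROWS' [OPENING]. ROWS is JSON, a list of rows, each an object of numbers: "dx", "dy", "dz": the shift along the tool's x, y, z in m; "ax", "ay", "az": the turn, a rotation vector about the tool's x, y, z in rad. In form: [{"dx": .., "dy": .., "dz": .., "ax": .., "ay": .., "az": ..}, ...]. A call has 1 to 5 rows; each row is the pose to reach, as a shift and turn from the pose commanded when the call began, along the tool's axes at that moment; what a row does not reach only later rows make up. A row lasts 1/8 s, in which the tool goes at most 62.5 mm and 10.7 degrees, less where a joint would pass 70% of its speed; a pose out of reach is approached as far as the arm can. A call with a gripper value outside its range is refused whole. OPENING is the closure in counts, from 0 (fully open) to 255 (shut), set as the call begins (- or left out, the last holds). The fingers move at their own pace and stop on an object; the grip force is fixed at half the most. Time passes only in rows, so rows that repeat a pose let the fingers close. It gives the time, the measured TCP pose, the force and the opening at its end, in the units of the state.
- manip.state(): the state, without advancing time (a new reading comes with each control period).
- manip.grab_frame(name): name is "scene" or "top" or "wrist"; returns a dict with "image" (420x560x3 uint8, blue, green, red), "z_map" (420x560 float32, m along the optical axis (not along the pixel's ray), 0 where there is no reading), "K" (3x3 intrinsics, pixels), "xyz" and "rotation" of the camera in the world. Camera axes: x right, y up, looking along -z (the intrinsics and any distortion apply to the point x, -y, -z); pixel columns grow to the right and rows downward; lengths in m; the calibration is good to about 2 mm. A picture is of the moment at which its call begins.
- manip.job_done(): hands the job in, once; it reports no verdict.
The state is a dict: "time": time; "joint_pos": joint angles; "joint_vel": joint speeds; "joint_efforts": joint torques, N m; "tool_pos": TCP position; "tool_rot": TCP orientation; "contact_force": force on the tool from outside, world axes, zero at the start; "ft_torque": the same for the moment, N m; "gripper_width": opening from 0.0 (shut) to 1.0 (fully open).
Only numpy, scipy, OpenCV 4.12 (cv2) and the standard library are available. Lean on these libraries where they do the work, as an engineer would, in place of code of your own. Each camera call takes 0.05 s, during which the arm holds its last target.

## Working session

There is one attempt and no reset: what is moved stays moved. The work goes in short steps, Python scripts to look and compute and a shell command to move; the robot and the scene stay as the last step left them, time stands still between calls to the robot, and variables do not carry over. Pictures are saved under pics/ and viewed, and the job is handed in when it is done.

```bash
ls; mkdir -p pics; python3 - <<'E'
from plant import manip
import cv2, numpy as np, pickle
print(manip.state())
for n in ("scene","top","wrist"):
    f=manip.grab_frame(n); cv2.imwrite(f"pics/{n}0.png",f["image"]); pickle.dump(f,open(f"pics/{n}0.pkl","wb"))
    print(n,f["K"].tolist(),f["xyz"],f["rotation"])
print(manip.hold_point_z, [k for k in f])
E
```

```text
pics
{'time': 0.0, 'joint_pos': array([-1.44597831e+00,  5.33569359e-02,  1.61427793e+00, -7.40203892e-06,
        1.47597250e+00, -1.19019938e-01]), 'joint_vel': array([ 1.15701727e-04, -6.31421994e-04,  8.91819334e-04,  6.63488720e-04,
        1.45059549e-06, -4.49169030e-04]), 'joint_efforts': array([ 2.75866179e-03, -3.93680906e+01, -3.70171487e+01,  1.91543868e-04,
        7.13006637e-03, -1.58114511e-05]), 'tool_pos': array([ 0.15080298, -0.60590668,  0.23007256]), 'tool_rot': array([-7.07624792e-04,  7.87854125e-01, -6.15861075e-01, -7.16964782e-04]), 'contact_force': array([ 0.16995952, -0.68065215,  0.32438286]), 'ft_torque': array([ 0.00170917,  0.00078959, -0.03221641]), 'gripper_width': 0.9965386158227394}
scene [[394.139543364682, 0.0, 280.65617721304824], [0.0, 394.139543364682, 209.65259049961534], [0.0, 0.0, 1.0]] [ 1.10276892 -0.30909402  0.79138209] [0.81175304 0.3028743  0.18351892 0.46437588]
top [[409.580388001768, 0.0, 279.3108590110912], [0.0, 409.580388001768, 204.0872322015523], [0.0, 0.0, 1.0]] [ 0.32880736 -0.01120894  1.23766356] [-0.69733608 -0.06538147  0.05941898  0.71127846]
wrist [[290.60108196940604, 0.0, 282.3692593668313], [0.0, 290.60108196940604, 213.70633826349135], [0.0, 0.0, 1.0]] [ 0.22342859 -0.58901142  0.37295493] [ 0.77886694 -0.11629393  0.0925071  -0.60933115]
0.0187 ['image', 'z_map', 'K', 'xyz', 'rotation']
```

View pics/scene0.png

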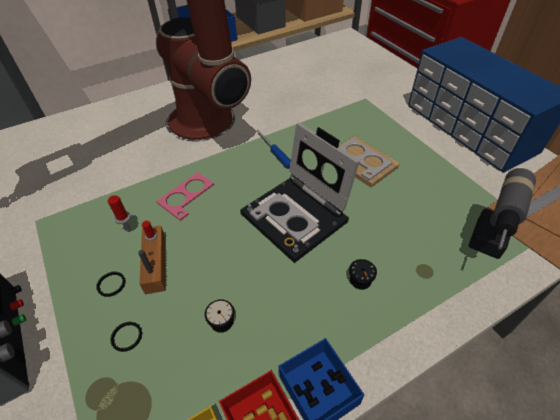

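View pics/top0.png

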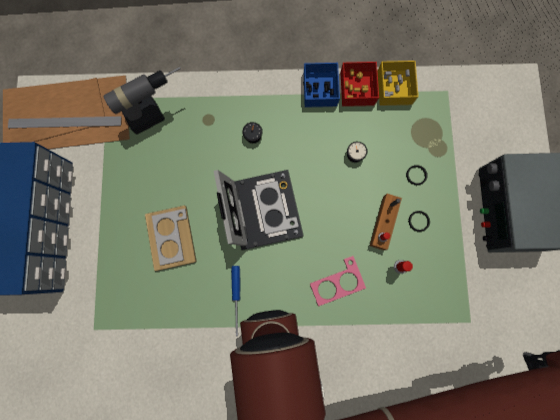

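View pics/wrist0.png

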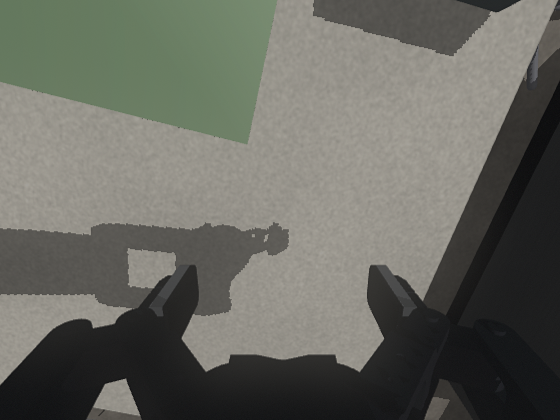

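```bash
cat > h.py <<'E'
import numpy as np,cv2,pickle
from scipy.spatial.transform import Rotation as R
def q(w): return R.from_quat([w[1],w[2],w[3],w[0]])
def load(n): return pickle.load(open(f"pics/{n}.pkl","rb"))
def ray(f,u,v):
    K=f["K"]; d=np.array([(u-K[0,2])/K[0,0],-(v-K[1,2])/K[1,1],-1.0])
    return np.array(f["xyz"]),q(f["rotation"]).apply(d)
def onz(f,u,v,z):
    o,d=ray(f,u,v); return o+d*(z-o[2])/d[2]
def depth(f,u,v):
    o,d=ray(f,u,v); return o+d*f["z_map"][int(round(v)),int(round(u))]
def proj(f,p):
    c=q(f["rotation"]).inv().apply(np.array(p)-f["xyz"]); K=f["K"]
    return K[0,2]+K[0,0]*c[0]/-c[2], K[1,2]-K[1,1]*c[1]/-c[2]
def two(f,a,g,b):
    o1,d1=ray(f,*a);o2,d2=ray(g,*b)
    s=np.linalg.lstsq(np.c_[d1,-d2],o2-o1,rcond=None)[0]
    p,r=o1+d1*s[0],o2+d2*s[1]
    return (p+r)/2,np.linalg.norm(p-r)
E
python3 - <<'E'
from h import *
t=load("top0");s=load("scene0")
a=cv2.resize(t["image"][150:260,200:320],None,fx=5,fy=5,interpolation=cv2.INTER_CUBIC)
b=cv2.resize(t["image"][180:290,350:450],None,fx=5,fy=5,interpolation=cv2.INTER_CUBIC)
cv2.imwrite("pics/ca.png",a);cv2.imwrite("pics/cb.png",b)
cv2.imwrite("pics/cc.png",cv2.resize(s["image"][120:270,220:380],None,fx=5,fy=5,interpolation=cv2.INTER_CUBIC)[:600,:800])
cv2.imwrite("pics/cd.png",cv2.resize(s["image"][180:300,80:200],None,fx=5,fy=5,interpolation=cv2.INTER_CUBIC))
E
```

```text
(no output)
```

View pics/ca.png

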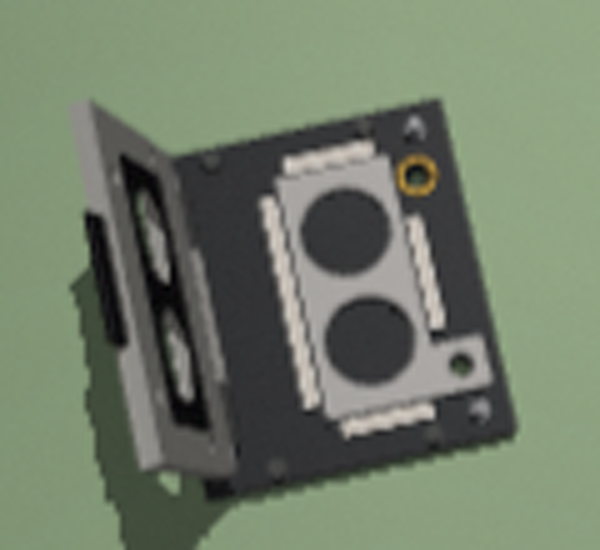

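View pics/cb.png

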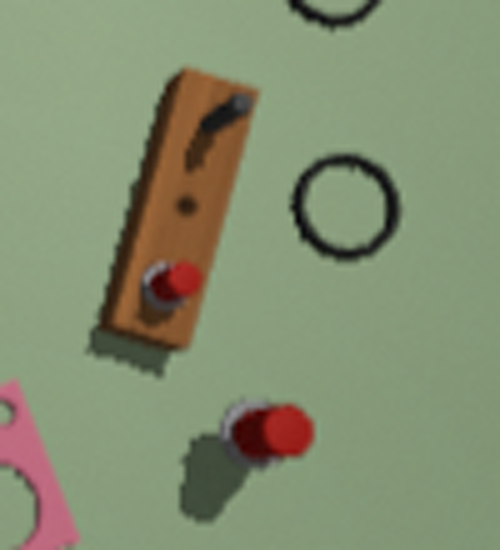

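View pics/cc.png

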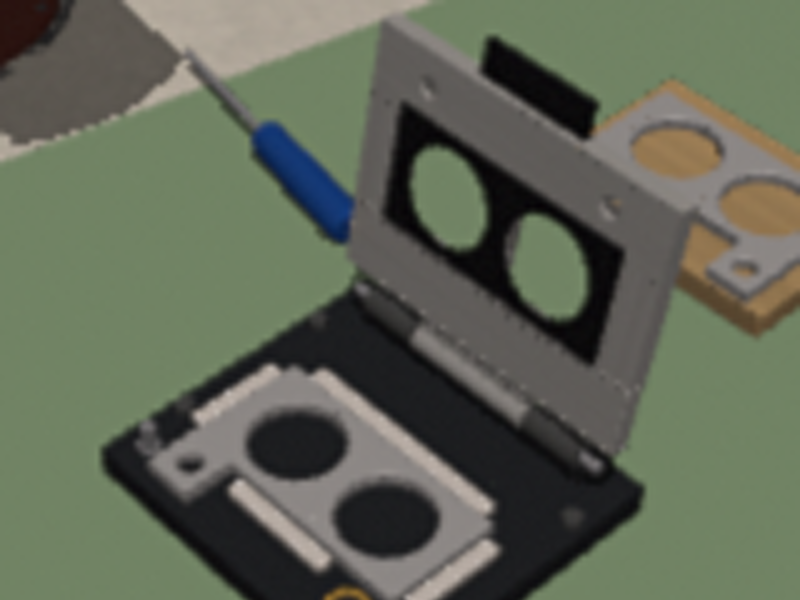

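View pics/cd.png

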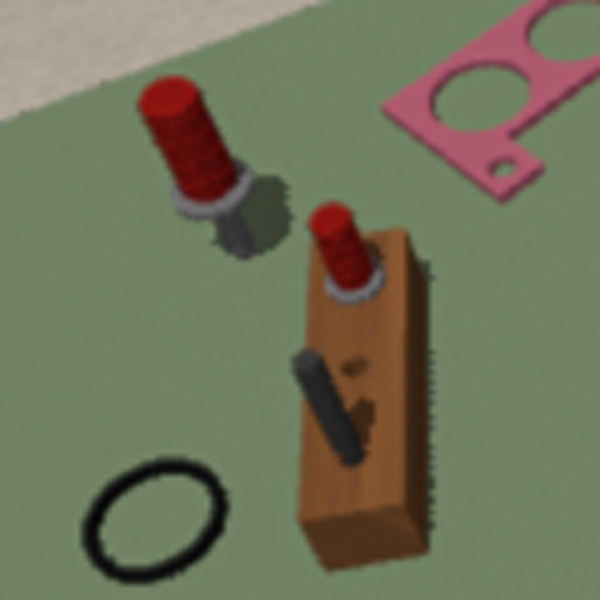

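```bash
python3 - <<'E'
from h import *
t=load("top0");s=load("scene0")
T=lambda u,v:(200+(u-2)/5,150+(v-2)/5)
P=lambda u,v:(350+(u-2)/5,180+(v-2)/5)
S=lambda u,v:(220+(u-2)/5,120+(v-2)/5)
D=lambda u,v:(80+(u-2)/5,180+(v-2)/5)
print("farhole",onz(t,*T(417,176),.02)[:2]); print("ear",onz(t,*T(461,363),.028)[:2], onz(s,*S(190,464),.028)[:2],depth(t,*T(485,370)))
c1=onz(t,*T(440,100),.02);c2=onz(t,*T(517,437),.02);print("corners",c1,c2,np.linalg.norm(c1-c2),depth(t,*T(470,300)))
for nm,a,b in (("pintop",P(184,280),D(330,217)),("bigtop",P(289,431),D(168,93)),("punch",P(241,104),D(308,360))): print(nm,*two(t,a,s,b))
print("collar", )
for p in [(187,206),(187,70),(258,92),(187,348),(103,322)]: print("blk",onz(t,*P(*p),.045)[:2])
print("blk mid hole scene",onz(s,*D(355,367),.045)[:2])
# leaf corners
print("leaf corner far-top", two(t,T(75,102),s,S(690,213)) , two(t,T(145,470),s,S(387,20)))
print(depth(t,*T(110,400)),depth(s,*S(540,180)),depth(s,*S(640,300)),depth(s,*S(370,200)))
E
```

```text
farhole [ 0.60578762 -0.01533275]
ear [ 0.4894232  -0.03915122] [ 0.49020514 -0.03734923] [ 0.4849453  -0.05331801  0.02795627]
corners [ 0.65321239 -0.03040801  0.02      ] [ 0.44543829 -0.07157134  0.02      ] 0.21181241512036716 [ 0.32880736 -0.01120894  1.23766356]
pintop [ 0.4379298  -0.2994712   0.09371206] 0.002386563708659704
bigtop [ 0.35287712 -0.34272908  0.1235161 ] 0.0025803384346860213
punch [ 0.53266696 -0.33141789  0.11779963] 0.0020099529705471064
collar
blk [ 0.48565351 -0.31755394]
blk [ 0.56685533 -0.32283527]
blk [ 0.55271562 -0.36383949]
blk [ 0.40287873 -0.31217032]
blk [ 0.41884226 -0.26454575]
blk mid hole scene [ 0.48667001 -0.31508169]
leaf corner far-top (array([0.60925683, 0.16423497, 0.19735324]), np.float64(0.000871957277079607)) (array([0.41521063, 0.12601641, 0.19563093]), np.float64(0.0016187585891670828))
[ 0.47501222  0.17436142 -0.00186118] [0.53528864 0.13648952 0.17470957] [0.60462627 0.14730312 0.1479314 ] [0.43172911 0.1059932  0.09822958]
```

```bash
cat >> h.py <<'E'
O=np.array([.534,.042]);YAW=.197
ex=np.array([np.cos(YAW),np.sin(YAW)]);ey=np.array([-np.sin(YAW),np.cos(YAW)])
def jig(x,y,z): return np.r_[O+ex*x+ey*y,z]
def to(*pts):
    from plant import manip
    s=manip.state(); r=q(s["tool_rot"]); p=s["tool_pos"]
    print("t",round(s["time"],2),"pos",p.round(4),"F",np.round(s["contact_force"],1),"w",round(s["gripper_width"],3))
    want=np.c_[np.r_[-ey,0],np.r_[-ex,0],[0,0,-1]]
    print("turn to jig axes:",(r.inv()*R.from_matrix(want)).as_rotvec().round(3))
    for w in pts: print(np.round(w,4),"->",r.inv().apply(np.array(w)-p).round(4))
E
python3 -c "
from h import *
to((.40,-.2,.30),jig(0,.165,.28))"
```

```text
t 0.15 pos [ 0.1508 -0.606   0.2304] F [-1.  -0.2 -0.6] w 0.998
turn to jig axes: [-0.     0.002  0.047]
[ 0.4 -0.2  0.3] -> [-0.334  -0.3399 -0.0691]
[0.5017 0.2038 0.28  ] -> [-0.7013 -0.536  -0.0485]
```

```bash
python3 -m handwheel '[{"dx":-0.04,"dy":-0.04,"dz":-0.035,"az":0.047},{"dx":-0.334,"dy":-0.34,"dz":-0.07,"az":0.047},{"dx":-0.334,"dy":-0.34,"dz":-0.07,"az":0.047},{"dx":-0.334,"dy":-0.34,"dz":-0.07,"az":0.047},{"dx":-0.334,"dy":-0.34,"dz":-0.07,"az":0.047}]' 255
python3 -m handwheel '[{"dx":-0.22,"dy":-0.16,"dz":0},{"dx":-0.22,"dy":-0.16,"dz":0},{"dx":-0.22,"dy":-0.16,"dz":0},{"dx":-0.22,"dy":-0.16,"dz":0}]'
python3 -c "
from h import *
to(jig(0,.165,.28),jig(0,.165,.165))"
```

```text
t 0.15 pos [ 0.1508 -0.606   0.2304] F [-1.  -0.2 -0.6] w 0.998
turn to jig axes: [-0.     0.002  0.047]
[0.5017 0.2038 0.28  ] -> [-0.7013 -0.536  -0.0485]
[0.5017 0.2038 0.165 ] -> [-0.7011 -0.536   0.0665]invalid input at $[0]: expected keys dx, dy, dz, ax, ay, az
invalid input at $[0]: expected keys dx, dy, dz, ax, ay, az
```

```bash
python3 -m handwheel '[{"dx":-0.04,"dy":-0.04,"dz":-0.035,"ax":0,"ay":0,"az":0.047},{"dx":-0.334,"dy":-0.34,"dz":-0.07,"ax":0,"ay":0,"az":0.047},{"dx":-0.334,"dy":-0.34,"dz":-0.07,"ax":0,"ay":0,"az":0.047},{"dx":-0.334,"dy":-0.34,"dz":-0.07,"ax":0,"ay":0,"az":0.047},{"dx":-0.334,"dy":-0.34,"dz":-0.07,"ax":0,"ay":0,"az":0.047}]' 255
python3 -c "
from h import *
to(jig(0,.165,.28),jig(0,.165,.165))"
```

```text
time: 0.78
tool_pos: [0.3094, -0.3469, 0.2859]
tool_rot: [-0.0, 0.773, -0.634, 0.0]
contact_force: [0.5, -0.3, 0.0]
gripper_width: -0.003
t 0.78 pos [ 0.3094 -0.3469  0.2859] F [ 0.5 -0.3  0. ] w -0.003
turn to jig axes: [-0.     0.    -0.001]
[0.5017 0.2038 0.28  ] -> [-0.5027 -0.296   0.006 ]
[0.5017 0.2038 0.165 ] -> [-0.5027 -0.296   0.121 ]
```

```bash
python3 -m handwheel '[{"dx":-0.49,"dy":-0.29,"dz":0,"ax":0,"ay":0,"az":0},{"dx":-0.49,"dy":-0.29,"dz":0,"ax":0,"ay":0,"az":0},{"dx":-0.49,"dy":-0.29,"dz":0,"ax":0,"ay":0,"az":0},{"dx":-0.49,"dy":-0.29,"dz":0,"ax":0,"ay":0,"az":0},{"dx":-0.49,"dy":-0.29,"dz":0,"ax":0,"ay":0,"az":0}]'
python3 -c "
from h import *
to(jig(0,.165,.28),jig(0,.165,.165))"
```

```text
time: 1.4
tool_pos: [0.4124, -0.052, 0.2859]
tool_rot: [-0.0, 0.773, -0.634, 0.0]
contact_force: [1.7, -1.7, -0.2]
gripper_width: -0.001
t 1.4 pos [ 0.4124 -0.052   0.2859] F [ 1.7 -1.7 -0.2] w -0.001
turn to jig axes: [-0.001 -0.    -0.   ]
[0.5017 0.2038 0.28  ] -> [-0.2334 -0.1375  0.0059]
[0.5017 0.2038 0.165 ] -> [-0.2335 -0.1374  0.1209]
```

```bash
python3 -m handwheel '[{"dx":-0.225,"dy":-0.135,"dz":0,"ax":0,"ay":0,"az":0},{"dx":-0.225,"dy":-0.135,"dz":0,"ax":0,"ay":0,"az":0},{"dx":-0.225,"dy":-0.135,"dz":0,"ax":0,"ay":0,"az":0},{"dx":-0.225,"dy":-0.135,"dz":0,"ax":0,"ay":0,"az":0},{"dx":-0.225,"dy":-0.135,"dz":0,"ax":0,"ay":0,"az":0}]'
python3 -c "
from h import *
from plant import manip
f=manip.grab_frame('scene');pickle.dump(f,open('pics/s1.pkl','wb'));cv2.imwrite('pics/s1.png',cv2.resize(f['image'][100:280,200:440],None,fx=3,fy=3))
to(jig(0,.165,.28),jig(0,.165,.165))"
```

```text
time: 2.02
tool_pos: [0.5006, 0.196, 0.2851]
tool_rot: [0.001, 0.775, -0.633, -0.001]
contact_force: [0.5, -0.4, 0.4]
gripper_width: -0.001
t 2.08 pos [0.5007 0.1956 0.2852] F [-1.3 -0.5  0. ] w 0.001
turn to jig axes: [0.001 0.001 0.003]
[0.5017 0.2038 0.28  ] -> [-0.0078 -0.0026  0.0052]
[0.5017 0.2038 0.165 ] -> [-0.0078 -0.0028  0.1202]
```

View pics/s1.png

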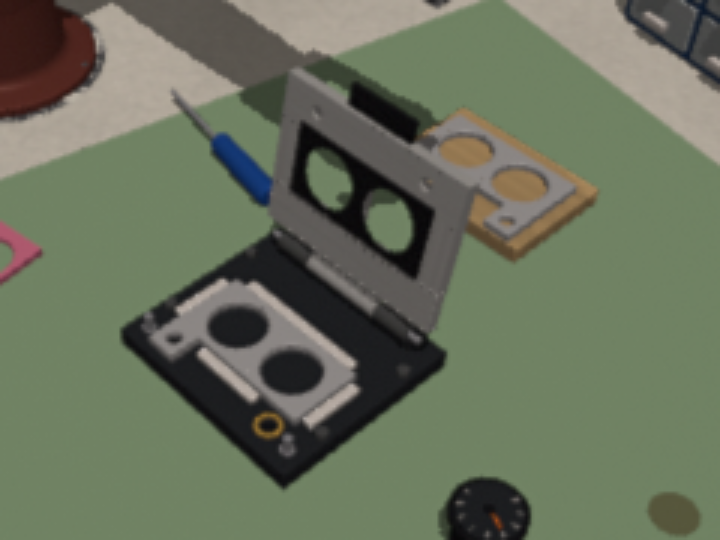

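```bash
python3 -c "
from h import *
f=load('s1');cv2.imwrite('pics/s1f.png',f['image']);print(proj(f,(.5007,.1956,.285)),proj(load('top0'),(.15,-.606,.23)), depth(f,390,330-100) )"
```

```text
(np.float64(344.04783146177226), np.float64(100.69604482514426)) (np.float64(539.7612168239102), np.float64(350.06924542804256)) [6.94173069e-01 2.34450209e-01 2.55553111e-04]
```

View pics/s1f.png

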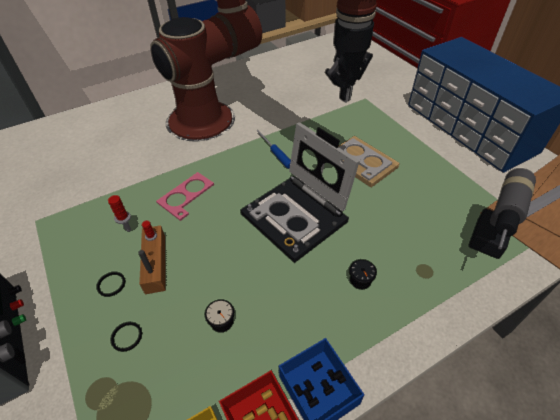

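```bash
python3 -m handwheel '[{"dx":-0.003,"dy":0,"dz":0.06,"ax":0,"ay":0,"az":0},{"dx":-0.003,"dy":0,"dz":0.12,"ax":0,"ay":0,"az":0},{"dx":0.015,"dy":0,"dz":0.12,"ax":0,"ay":0,"az":0},{"dx":0.03,"dy":0,"dz":0.12,"ax":0,"ay":0,"az":0},{"dx":0.045,"dy":0,"dz":0.12,"ax":0,"ay":0,"az":0}]'
python3 -m handwheel '[{"dx":0.02,"dy":0,"dz":0,"ax":0,"ay":0,"az":0},{"dx":0.04,"dy":0,"dz":0,"ax":0,"ay":0,"az":0},{"dx":0.06,"dy":0,"dz":0,"ax":0,"ay":0,"az":0},{"dx":0.08,"dy":0,"dz":0,"ax":0,"ay":0,"az":0},{"dx":0.092,"dy":0,"dz":0,"ax":0,"ay":0,"az":0}]'
python3 -c "
from h import *
from plant import manip
f=manip.grab_frame('scene');pickle.dump(f,open('pics/s2.pkl','wb'));cv2.imwrite('pics/s2.png',cv2.resize(f['image'][60:260,200:440],None,fx=3,fy=3))
to(jig(0,.02,.165))"
```

```text
time: 2.7
tool_pos: [0.5114, 0.1476, 0.1692]
tool_rot: [-0.002, 0.773, -0.635, 0.002]
contact_force: [-0.1, 2.5, 0.4]
gripper_width: -0.0
time: 3.32
tool_pos: [0.5286, 0.057, 0.168]
tool_rot: [-0.001, 0.773, -0.635, 0.001]
contact_force: [0.1, 1.0, -0.6]
gripper_width: -0.001
t 3.38 pos [0.5288 0.056  0.1678] F [-0.3 -1.5  0.9] w -0.0
turn to jig axes: [-0.003 -0.002 -0.002]
[0.5301 0.0616 0.165 ] -> [-0.0053 -0.0023  0.0028]
```

View pics/s2.png

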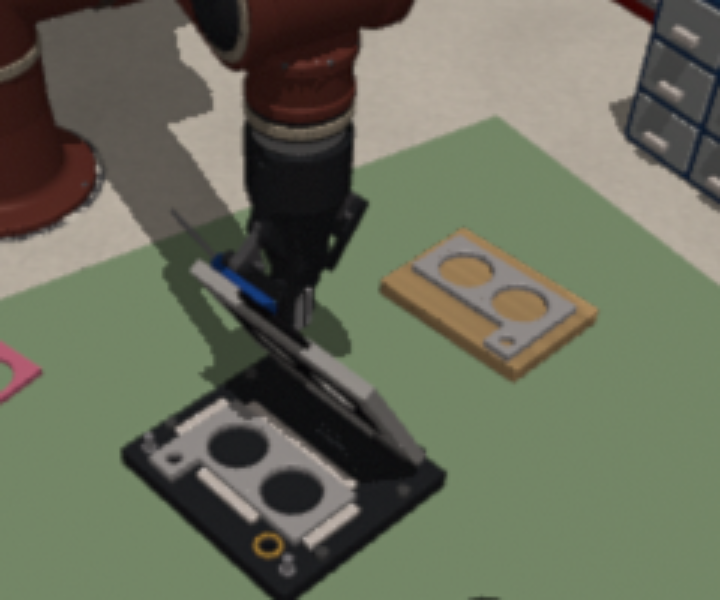

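```bash
python3 -m handwheel '[{"dx":0,"dy":0,"dz":-0.06,"ax":0,"ay":0,"az":0},{"dx":0.06,"dy":0,"dz":-0.075,"ax":0,"ay":0,"az":0},{"dx":0.36,"dy":0.02,"dz":-0.06,"ax":0,"ay":0,"az":0},{"dx":0.36,"dy":0.02,"dz":-0.06,"ax":0,"ay":0,"az":0},{"dx":0.36,"dy":0.02,"dz":-0.06,"ax":0,"ay":0,"az":0}]' 0
python3 -c "
from h import *
to((.4389,-.3,.16),(.4389,-.3,.053))"
```

```text
time: 4.0
tool_pos: [0.5639, -0.1884, 0.233]
tool_rot: [-0.0, 0.773, -0.634, 0.001]
contact_force: [0.8, 0.1, -0.5]
gripper_width: 0.998
t 4.0 pos [ 0.5639 -0.1884  0.233 ] F [ 0.8  0.1 -0.5] w 0.998
turn to jig axes: [-0.002 -0.002 -0.   ]
[ 0.4389 -0.3     0.16  ] -> [0.0849 0.1445 0.0729]
[ 0.4389 -0.3     0.053 ] -> [0.0847 0.1447 0.1799]
```

```bash
python3 -m handwheel '[{"dx":0.08,"dy":0.145,"dz":0.04,"ax":0,"ay":0,"az":0},{"dx":0.08,"dy":0.145,"dz":0.04,"ax":0,"ay":0,"az":0},{"dx":0.08,"dy":0.145,"dz":0.04,"ax":0,"ay":0,"az":0},{"dx":0.08,"dy":0.145,"dz":0.04,"ax":0,"ay":0,"az":0}]' 0
python3 -c "
from h import *
from plant import manip
f=manip.grab_frame('wrist');pickle.dump(f,open('pics/w3.pkl','wb'));cv2.imwrite('pics/w3.png',f['image'])
print(proj(f,(.4389,-.3,.094)))
to((.4389,-.3,.16),(.4389,-.3,.053))"
```

```text
time: 4.5
tool_pos: [0.4349, -0.2943, 0.1914]
tool_rot: [0.0, 0.772, -0.636, -0.0]
contact_force: [0.6, 0.0, 0.1]
gripper_width: 0.999
(np.float64(288.91556704468644), np.float64(211.24623519188071))
t 4.55 pos [ 0.4363 -0.2936  0.1922] F [ 0.4 -0.4 -0.3] w 0.999
turn to jig axes: [-0.    -0.001 -0.003]
[ 0.4389 -0.3     0.16  ] -> [ 0.0067 -0.0013  0.0322]
[ 0.4389 -0.3     0.053 ] -> [ 0.0066 -0.0012  0.1392]
```

View pics/w3.png

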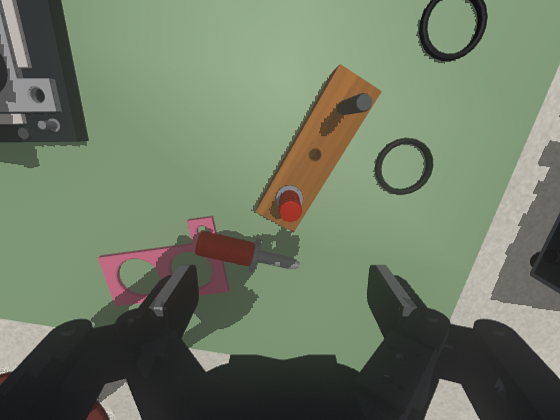

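```bash
python3 -c "
from h import *
from plant import manip
f=load('w3');print(proj(f,(.353,-.343,0)),proj(f,(.353,-.343,.1235)),f['xyz'])
f=manip.grab_frame('scene');pickle.dump(f,open('pics/s4.pkl','wb'));cv2.imwrite('pics/s4.png',f['image'])
g=manip.grab_frame('top');pickle.dump(g,open('pics/t4.pkl','wb'));cv2.imwrite('pics/t4.png',g['image'])
"
```

```text
(np.float64(307.309467945824), np.float64(259.95938314319073)) (np.float64(319.0540458603589), np.float64(324.2174427791145)) [ 0.50845839 -0.28084957  0.33410667]
```

View pics/s4.png

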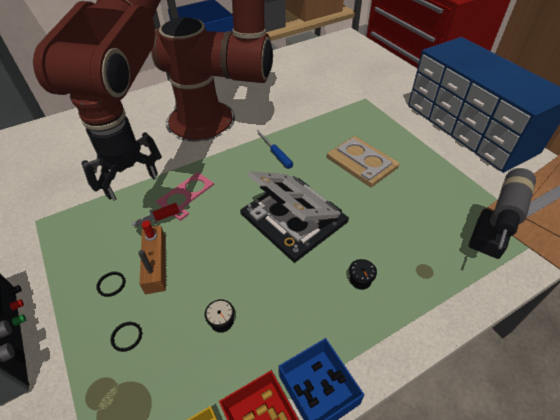

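```bash
python3 -c "
from h import *
c=[cv2.resize(load(n)['image'][170:260,90:220],None,fx=3,fy=3) for n in ('scene0','s2','s4')]
t=cv2.resize(load('t4')['image'][200:290,350:450],None,fx=3,fy=3)
cv2.imwrite('pics/cmp.png',np.vstack([np.hstack(c[:2]),np.hstack([c[2],cv2.copyMakeBorder(t,0,0,0,90,0)])])[:600,:800])
"
```

```text
(no output)
```

View pics/cmp.png

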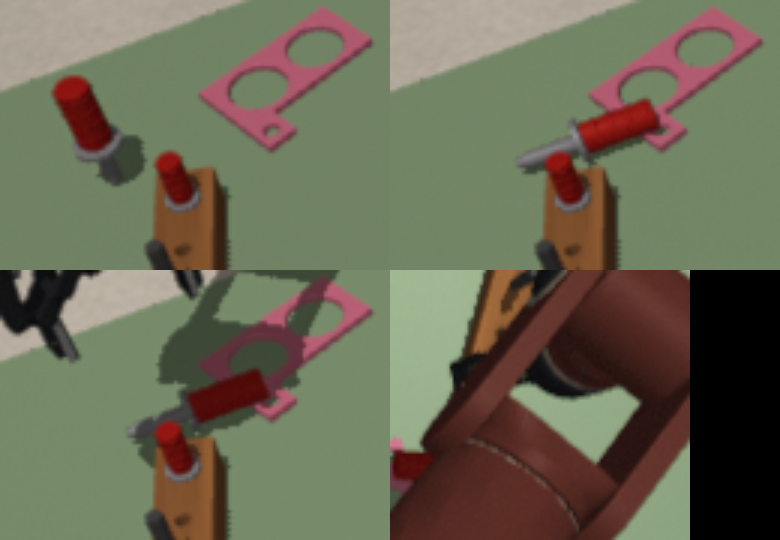

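```bash
python3 -c "
from h import *
f=load('w3');cv2.imwrite('pics/w3c.png',cv2.resize(f['image'][170:250,240:340],None,fx=7,fy=7,interpolation=cv2.INTER_CUBIC))
"
```

```text
(no output)
```

View pics/w3c.png

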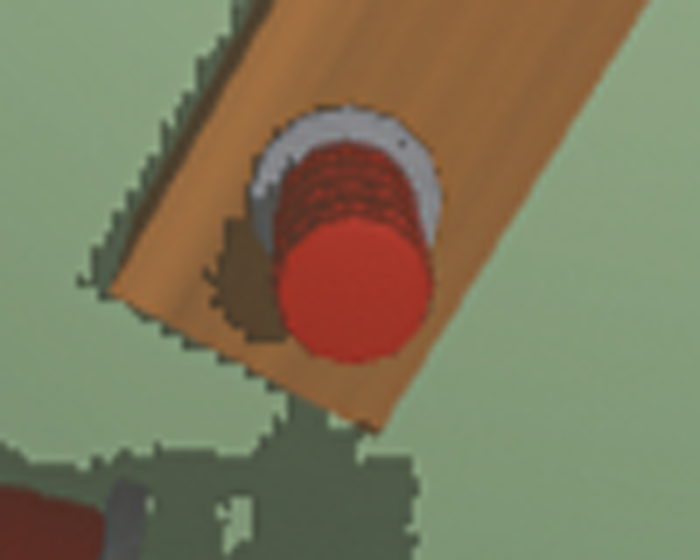

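```bash
python3 -c "
from h import *
f=load('w3');p=onz(f,290.0,210.9,.094);c=onz(f,240+(347-3)/7,170+(198-3)/7,.049);print(p,c)
p=(p+c)/2
to((p[0],p[1],.12),(p[0],p[1],.0535))"
```

```text
[ 0.43938332 -0.30085664  0.094     ] [ 0.43974556 -0.30103976  0.049     ]
t 4.65 pos [ 0.4378 -0.2928  0.1928] F [0.6 0.4 0.5] w 0.993
turn to jig axes: [-0.001 -0.001  0.   ]
[ 0.4396 -0.3009  0.12  ] -> [ 0.0083 -0.0001  0.0728]
[ 0.4396 -0.3009  0.0535] -> [0.0082 0.     0.1393]
```

```bash
python3 -m handwheel '[{"dx":0.008,"dy":0,"dz":0.05,"ax":0,"ay":0,"az":0},{"dx":0.008,"dy":0,"dz":0.09,"ax":0,"ay":0,"az":0},{"dx":0.008,"dy":0,"dz":0.125,"ax":0,"ay":0,"az":0},{"dx":0.008,"dy":0,"dz":0.139,"ax":0,"ay":0,"az":0},{"dx":0.008,"dy":0,"dz":0.139,"ax":0,"ay":0,"az":0}]' 0
python3 -m handwheel '[{"dx":0,"dy":0,"dz":0,"ax":0,"ay":0,"az":0},{"dx":0,"dy":0,"dz":0,"ax":0,"ay":0,"az":0},{"dx":0,"dy":0,"dz":0,"ax":0,"ay":0,"az":0},{"dx":0,"dy":0,"dz":0,"ax":0,"ay":0,"az":0}]' 255
python3 -c "
from h import *
from plant import manip
f=manip.grab_frame('scene');pickle.dump(f,open('pics/s5.pkl','wb'));cv2.imwrite('pics/s5.png',cv2.resize(f['image'][110:310,90:350],None,fx=3,fy=3))
to((.4396,-.301,.0535))"
```

```text
time: 5.28
tool_pos: [0.4391, -0.2998, 0.0525]
tool_rot: [-0.0, 0.774, -0.634, -0.0]
contact_force: [0.7, -0.2, 0.6]
gripper_width: 1.0
time: 5.78
tool_pos: [0.4389, -0.3009, 0.0535]
tool_rot: [0.0, 0.773, -0.634, 0.001]
contact_force: [0.7, -1.5, -0.1]
gripper_width: 0.218
t 5.83 pos [ 0.4389 -0.3009  0.0535] F [-1.3 -0.4  3.3] w 0.22
turn to jig axes: [-0.001 -0.001 -0.   ]
[ 0.4396 -0.301   0.0535] -> [ 0.0002 -0.0006  0.    ]
```

View pics/s5.png

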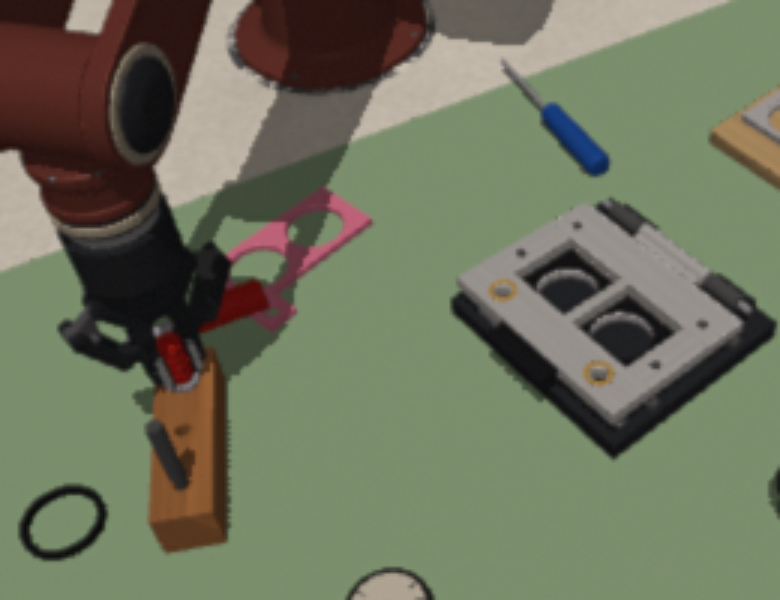

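```bash
python3 -m handwheel '[{"dx":0,"dy":0,"dz":-0.03,"ax":0,"ay":0,"az":0},{"dx":0,"dy":0,"dz":-0.08,"ax":0,"ay":0,"az":0},{"dx":0,"dy":0,"dz":-0.105,"ax":0,"ay":0,"az":0},{"dx":-0.04,"dy":0,"dz":-0.11,"ax":0,"ay":0,"az":0},{"dx":-0.09,"dy":-0.01,"dz":-0.11,"ax":0,"ay":0,"az":0}]'
python3 -c "
from h import *
from plant import manip
for n in ('top','scene','wrist'):
  f=manip.grab_frame(n);pickle.dump(f,open(f'pics/{n}6.pkl','wb'));cv2.imwrite(f'pics/{n}6.png',f['image'])
  print(n,proj(f,(.489,-.0385,.048)))
to((.489,-.0385,.125))"
```

```text
time: 6.45
tool_pos: [0.4306, -0.2101, 0.1634]
tool_rot: [-0.0, 0.772, -0.635, 0.001]
contact_force: [0.7, 0.7, -0.7]
gripper_width: 0.216
top (np.float64(291.71686494769074), np.float64(221.44487334952524))
scene (np.float64(256.49967221461424), np.float64(207.0867080884731))
wrist (np.float64(96.95913616117696), np.float64(103.585507741824))
t 6.6 pos [ 0.4304 -0.2086  0.1622] F [-0.1 -0.   0. ] w 0.215
turn to jig axes: [0.    0.    0.003]
[ 0.489  -0.0385  0.125 ] -> [-0.155  -0.0912  0.0372]
```

View pics/wrist6.png

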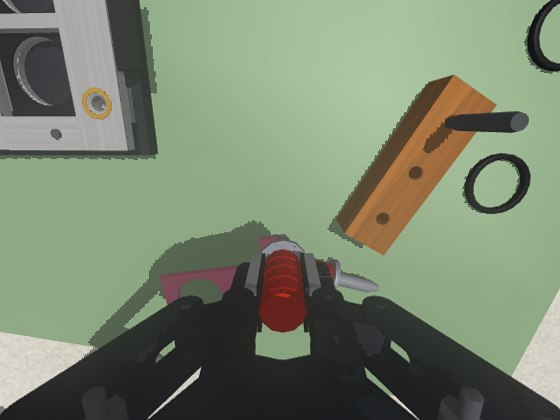

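View pics/top6.png

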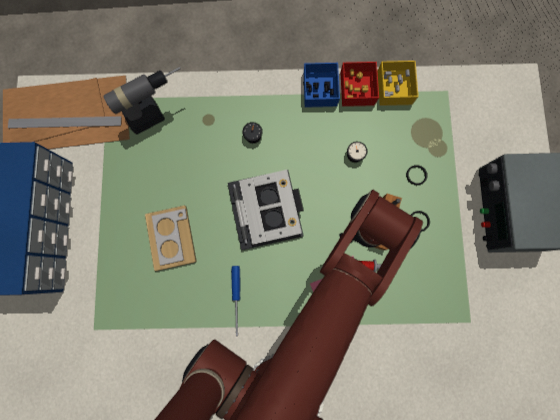

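```bash
cat >> h.py <<'E'
def ring(f,guess,w=16):
    u,v=map(int,guess); im=f["image"][v-w:v+w,u-w:u+w]
    hsv=cv2.cvtColor(im,cv2.COLOR_BGR2HSV); m=cv2.inRange(hsv,(14,90,60),(32,255,255))
    ys,xs=np.nonzero(m); (c,ax,an)=cv2.fitEllipse(cv2.convexHull(np.c_[xs,ys].astype(np.int32)).astype(np.float32))
    return (u-w+c[0],v-w+c[1]),ax,len(xs)
E
python3 -c "
from h import *
P={}
for n,g,w in (('top6',(292,221),9),('scene6',(257,207),9),('wrist6',(97,103),20)):
  f=load(n);c,ax,k=ring(f,g,w);P[n]=(f,c);print(n,c,ax,k,onz(f,*c,.048))
print(two(*P['top6'],*P['scene6']),two(*P['wrist6'],*P['scene6']))
f=load('top6');c,ax,k=ring(f,(282,183),9);print(c,k,onz(f,*c,.048))
"
```

```text
top6 (291.8665084838867, 221.52834796905518) (7.570717811584473, 8.150678634643555) 31 [ 0.48874483 -0.03893191  0.048     ]
scene6 (257.10897159576416, 206.399751663208) (7.273632049560547, 8.586723327636719) 29 [ 0.487722   -0.03607832  0.048     ]
wrist6 (96.22965240478516, 102.79936790466309) (27.442840576171875, 33.01287078857422) 362 [ 0.48950118 -0.03789859  0.048     ]
(array([ 0.48891534, -0.03784219,  0.04992284]), np.float64(0.002258140477213616)) (array([ 0.48928889, -0.03746436,  0.04910077]), np.float64(0.0019450478686309197))
(282.78797817230225, 182.50876331329346) 31 [ 0.60642126 -0.01474977  0.048     ]
```

```bash
python3 -m handwheel '[{"dx":-0.155,"dy":-0.091,"dz":0.02,"ax":0,"ay":0,"az":0},{"dx":-0.155,"dy":-0.091,"dz":0.02,"ax":0,"ay":0,"az":0},{"dx":-0.155,"dy":-0.091,"dz":0.036,"ax":0,"ay":0,"az":0},{"dx":-0.155,"dy":-0.091,"dz":0.046,"ax":0,"ay":0,"az":0},{"dx":-0.155,"dy":-0.091,"dz":0.046,"ax":0,"ay":0,"az":0}]'
python3 -c "
from h import *
from plant import manip
for n in ('scene','wrist'):
  f=manip.grab_frame(n);pickle.dump(f,open(f'pics/{n}7.pkl','wb'))
  c,ax,k=ring(f,proj(f,(.489,-.038,.049)),20 if n=='wrist' else 9);print(n,c,ax,k,onz(f,*c,.0485))
  cv2.imwrite(f'pics/{n}7.png',f['image'] if n=='wrist' else cv2.resize(f['image'][130:250,180:330],None,fx=5,fy=5,interpolation=cv2.INTER_CUBIC))
to((.489,-.038,.116))"
```

```text
time: 7.22
tool_pos: [0.489, -0.0409, 0.1154]
tool_rot: [0.001, 0.773, -0.634, -0.001]
contact_force: [0.2, -0.6, -0.7]
gripper_width: 0.217
scene (257.26281547546387, 206.2924404144287) (7.04646635055542, 9.08278751373291) 31 [ 0.48801253 -0.03575534  0.0485    ]
wrist (277.3923511505127, 225.14154052734375) (29.0075626373291, 31.71988296508789) 326 [ 0.48948191 -0.03831144  0.0485    ]
t 7.33 pos [ 0.4899 -0.0418  0.117 ] F [-0.1  0.  -1.4] w 0.213
turn to jig axes: [-0.    -0.001 -0.002]
[ 0.489 -0.038  0.116] -> [-0.0039  0.0001  0.001 ]
```

View pics/wrist7.png

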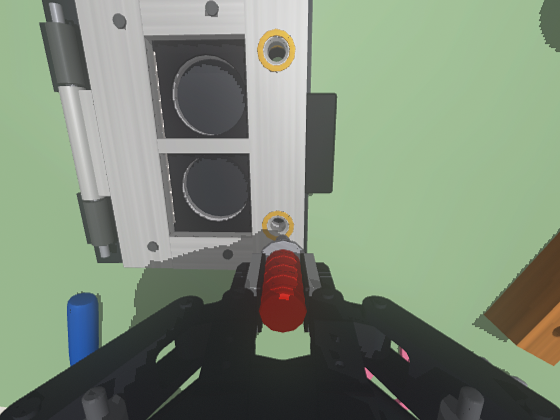

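View pics/scene7.png

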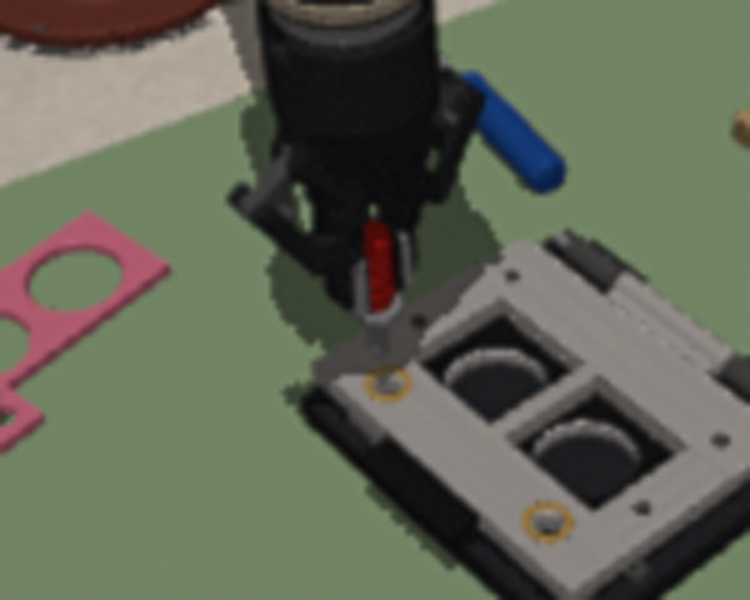

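```bash
python3 -m handwheel '[{"dx":-0.0037,"dy":0.0003,"dz":0.012,"ax":0,"ay":0,"az":0},{"dx":-0.0037,"dy":0.0003,"dz":0.02,"ax":0,"ay":0,"az":0},{"dx":-0.0037,"dy":0.0003,"dz":0.02,"ax":0,"ay":0,"az":0}]'
python3 -c "
from h import *
from plant import manip
for n in ('scene','wrist'):
  f=manip.grab_frame(n);pickle.dump(f,open(f'pics/{n}8.pkl','wb'))
  cv2.imwrite(f'pics/{n}8.png',cv2.resize(f['image'][150:270,210:350],None,fx=5,fy=5,interpolation=cv2.INTER_CUBIC))
  to((.4888,-.0383,.0975))"
```

```text
time: 7.7
tool_pos: [0.4877, -0.037, 0.0955]
tool_rot: [0.001, 0.773, -0.634, -0.001]
contact_force: [0.2, 1.6, -1.3]
gripper_width: 0.216
t 7.75 pos [ 0.4882 -0.0371  0.0961] F [ 0.2 -0.2 -1. ] w 0.213
turn to jig axes: [ 0.001  0.    -0.001]
[ 0.4888 -0.0383  0.0975] -> [ 0.0013 -0.0003 -0.0014]
t 7.8 pos [ 0.4886 -0.037   0.0965] F [-1.  -0.2 -1.5] w 0.217
turn to jig axes: [ 0.  0. -0.]
[ 0.4888 -0.0383  0.0975] -> [ 0.0013  0.     -0.001 ]
```

View pics/wrist8.png

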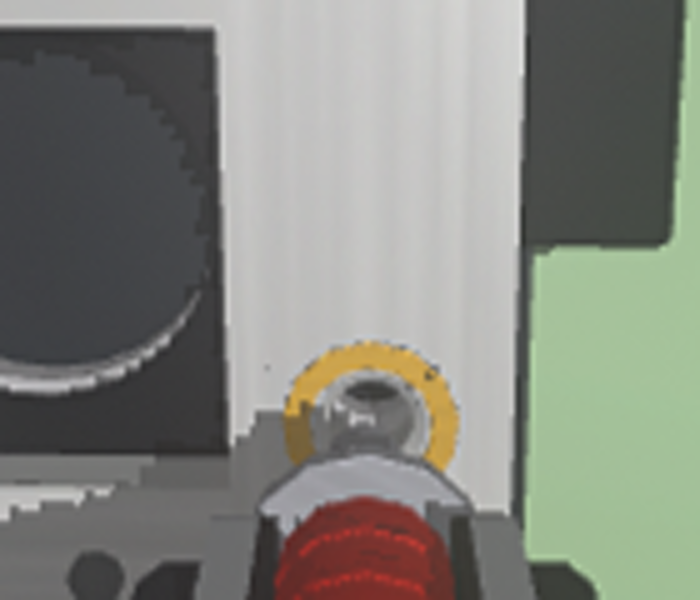

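View pics/scene8.png

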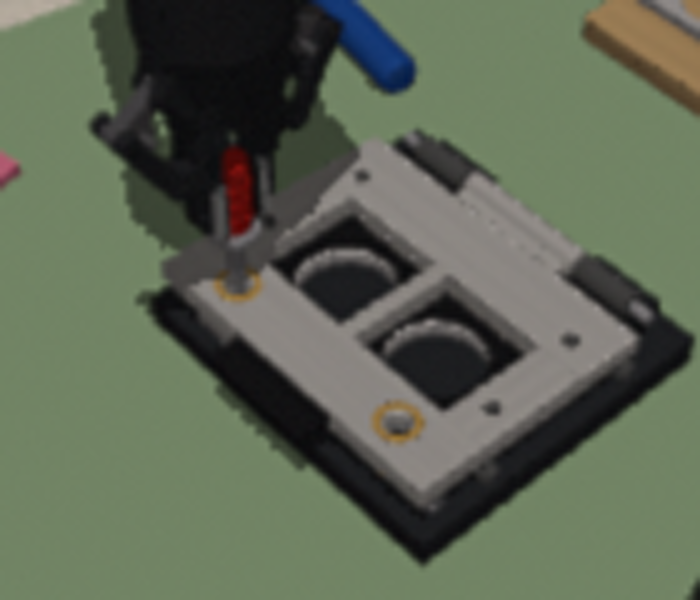

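```bash
python3 -c "
from h import *
f=load('wrist8');print(onz(f,284.4,235,.0485),onz(f,284.4,234,.0485))"
python3 -m handwheel '[{"dx":0.001,"dy":0,"dz":0.004,"ax":0,"ay":0,"az":0},{"dx":0.001,"dy":0,"dz":0.01,"ax":0,"ay":0,"az":0},{"dx":0.001,"dy":0,"dz":0.016,"ax":0,"ay":0,"az":0},{"dx":0.001,"dy":0,"dz":0.016,"ax":0,"ay":0,"az":0}]'
python3 -c "
from h import *
from plant import manip
to((.4888,-.0383,.0975))
f=manip.grab_frame('wrist');pickle.dump(f,open(f'pics/wrist9.pkl','wb'))
cv2.imwrite(f'pics/wrist9.png',cv2.resize(f['image'][150:270,210:350],None,fx=5,fy=5,interpolation=cv2.INTER_CUBIC))
to((.4888,-.0383,.0975))"
```

```text
[ 0.4890022  -0.03899938  0.0485    ] [ 0.48973766 -0.03885237  0.0485    ]
time: 8.3
tool_pos: [0.4882, -0.0377, 0.0797]
tool_rot: [0.0, 0.773, -0.634, -0.001]
contact_force: [-0.0, 0.5, -1.6]
gripper_width: 0.217
t 8.3 pos [ 0.4882 -0.0377  0.0797] F [-0.   0.5 -1.6] w 0.217
turn to jig axes: [ 0.002  0.001 -0.   ]
[ 0.4888 -0.0383  0.0975] -> [ 0.0007 -0.0004 -0.0178]
t 8.35 pos [ 0.4885 -0.0378  0.0802] F [ 0.1 -0.4 -1. ] w 0.217
turn to jig axes: [ 0.001  0.    -0.   ]
[ 0.4888 -0.0383  0.0975] -> [ 0.0006 -0.0002 -0.0173]
```

View pics/wrist9.png

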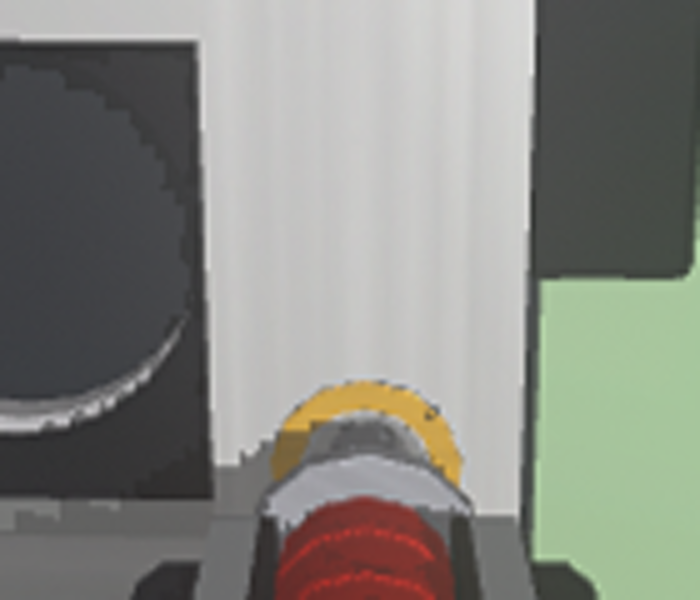

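```bash
python3 -m handwheel '[{"dx":0.0003,"dy":0,"dz":0.005,"ax":0,"ay":0,"az":0},{"dx":0.0003,"dy":0,"dz":0.010,"ax":0,"ay":0,"az":0},{"dx":0.0003,"dy":0,"dz":0.015,"ax":0,"ay":0,"az":0},{"dx":0.0003,"dy":0,"dz":0.019,"ax":0,"ay":0,"az":0},{"dx":0.0003,"dy":0,"dz":0.019,"ax":0,"ay":0,"az":0}]'
python3 -c "
from h import *
from plant import manip
to((.4888,-.0383,.0975))
f=manip.grab_frame('wrist');pickle.dump(f,open(f'pics/wrist10.pkl','wb'))
cv2.imwrite(f'pics/wrist10.png',cv2.resize(f['image'][150:270,210:350],None,fx=5,fy=5,interpolation=cv2.INTER_CUBIC))
f=manip.grab_frame('scene');pickle.dump(f,open(f'pics/scene10.pkl','wb'))
cv2.imwrite(f'pics/scene10.png',cv2.resize(f['image'][150:270,210:350],None,fx=5,fy=5,interpolation=cv2.INTER_CUBIC))
to((.4888,-.0383,.0975))"
```

```text
time: 8.98
tool_pos: [0.4886, -0.0381, 0.0611]
tool_rot: [0.0, 0.773, -0.634, -0.0]
contact_force: [0.8, 1.2, -0.7]
gripper_width: 0.213
t 8.97 pos [ 0.4886 -0.0381  0.0611] F [ 0.8  1.2 -0.7] w 0.213
turn to jig axes: [ 0.001  0.    -0.   ]
[ 0.4888 -0.0383  0.0975] -> [ 0.0002 -0.0002 -0.0364]
t 9.07 pos [ 0.489  -0.0381  0.0617] F [ 0.1  0.4 -0.9] w 0.215
turn to jig axes: [-0. -0. -0.]
[ 0.4888 -0.0383  0.0975] -> [ 0.0001  0.0002 -0.0358]
```

View pics/wrist10.png

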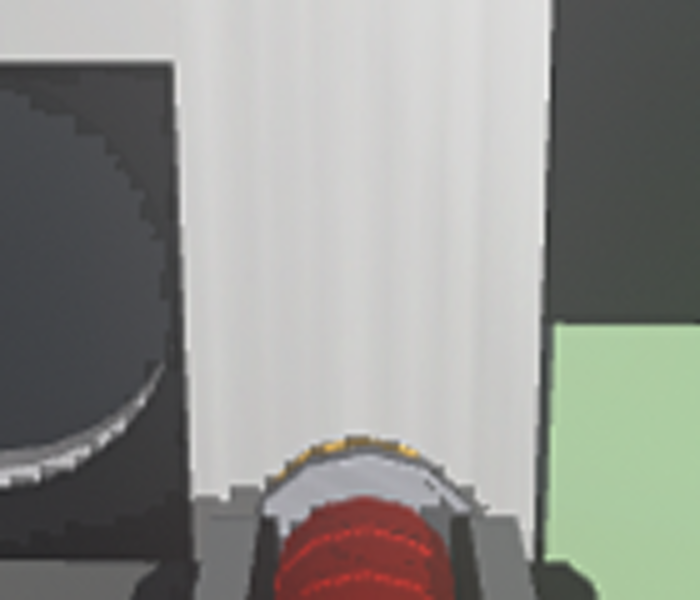

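View pics/scene10.png

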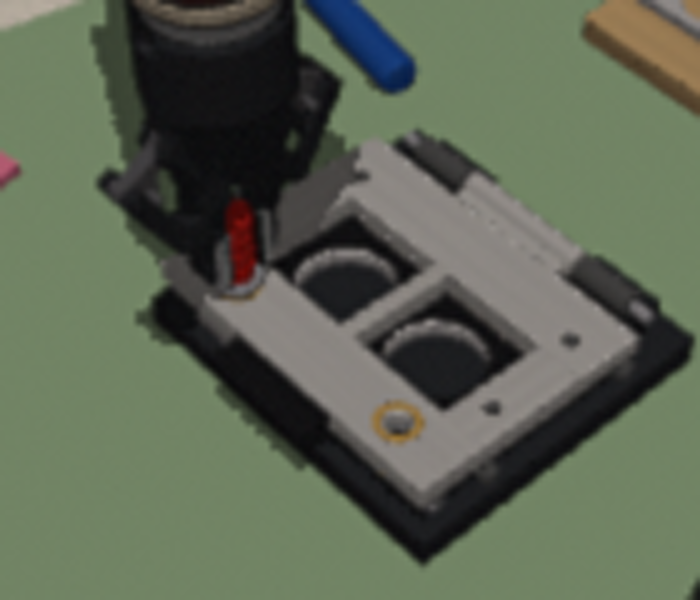

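```bash
python3 -m handwheel '[{"dx":0,"dy":0,"dz":0.003,"ax":0,"ay":0,"az":0},{"dx":0,"dy":0,"dz":0.006,"ax":0,"ay":0,"az":0},{"dx":0,"dy":0,"dz":0.008,"ax":0,"ay":0,"az":0},{"dx":0,"dy":0,"dz":0.0095,"ax":0,"ay":0,"az":0},{"dx":0,"dy":0,"dz":0.0095,"ax":0,"ay":0,"az":0}]'
python3 -c "
from h import *
to((.4888,-.0383,.051))"
```

```text
time: 9.7
tool_pos: [0.4893, -0.0385, 0.0528]
tool_rot: [0.0, 0.773, -0.634, 0.0]
contact_force: [-2.3, -1.9, 6.0]
gripper_width: 0.215
t 9.7 pos [ 0.4893 -0.0385  0.0528] F [-2.3 -1.9  6. ] w 0.215
turn to jig axes: [-0.    -0.001 -0.   ]
[ 0.4888 -0.0383  0.051 ] -> [-0.0003  0.0005  0.0018]
```

Collar is on the leaf and pushing at 6 N. I'll press on in small steps until the hard stop shows.

```bash
python3 -m handwheel '[{"dx":0,"dy":0,"dz":0.001,"ax":0,"ay":0,"az":0},{"dx":0,"dy":0,"dz":0.0015,"ax":0,"ay":0,"az":0},{"dx":0,"dy":0,"dz":0.002,"ax":0,"ay":0,"az":0},{"dx":0,"dy":0,"dz":0.002,"ax":0,"ay":0,"az":0}]'
python3 -m handwheel '[{"dx":0,"dy":0,"dz":0.0005,"ax":0,"ay":0,"az":0},{"dx":0,"dy":0,"dz":0.001,"ax":0,"ay":0,"az":0},{"dx":0,"dy":0,"dz":0.001,"ax":0,"ay":0,"az":0}]'
```

```text
time: 10.2
tool_pos: [0.4894, -0.0386, 0.0512]
tool_rot: [0.0, 0.773, -0.634, 0.0]
contact_force: [-3.2, -0.7, 7.4]
gripper_width: 0.217
time: 10.58
tool_pos: [0.4894, -0.0386, 0.0509]
tool_rot: [0.0, 0.773, -0.634, 0.0]
contact_force: [-5.5, -0.5, 12.1]
gripper_width: 0.217
```

```bash
python3 -m handwheel '[{"dx":0,"dy":0.0004,"dz":0.0006,"ax":0,"ay":0,"az":0},{"dx":0,"dy":0.0008,"dz":0.0012,"ax":0,"ay":0,"az":0},{"dx":0,"dy":0.0008,"dz":0.0015,"ax":0,"ay":0,"az":0},{"dx":0,"dy":0.0008,"dz":0.0015,"ax":0,"ay":0,"az":0}]'
python3 -c "
from h import *
from plant import manip
for n,b in (('scene',(150,270,210,350)),('top',(150,260,210,330)),('wrist',None)):
  f=manip.grab_frame(n);pickle.dump(f,open(f'pics/{n}11.pkl','wb'))
  im=f['image'] if b is None else cv2.resize(f['image'][b[0]:b[1],b[2]:b[3]],None,fx=5,fy=5,interpolation=cv2.INTER_CUBIC)
  cv2.imwrite(f'pics/{n}11.png',im)
to((.4888,-.0383,.051))
f=load('scene11');
for u,v in ((289,233.5),(300,175),(330,205),(265,220)):print(depth(f,u,v))"
```

```text
time: 11.08
tool_pos: [0.4894, -0.0386, 0.0508]
tool_rot: [-0.0, 0.773, -0.634, 0.001]
contact_force: [-7.9, 0.4, 18.9]
gripper_width: 0.215
t 11.22 pos [ 0.4894 -0.0386  0.0508] F [-7.3  0.2 18.3] w 0.215
turn to jig axes: [-0.001 -0.001  0.   ]
[ 0.4888 -0.0383  0.051 ] -> [-0.0004  0.0005 -0.0002]
[ 0.59972778 -0.0087531   0.0415794 ]
[0.40511316 0.1447919  0.00168008]
[0.57751388 0.12602109 0.04624338]
[ 0.53507527 -0.03923015  0.04466946]
```

View pics/scene11.png

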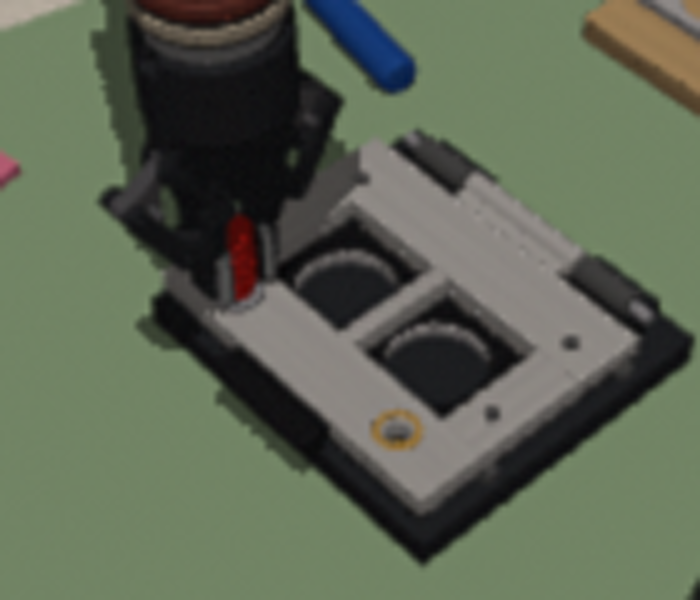

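View pics/wrist11.png

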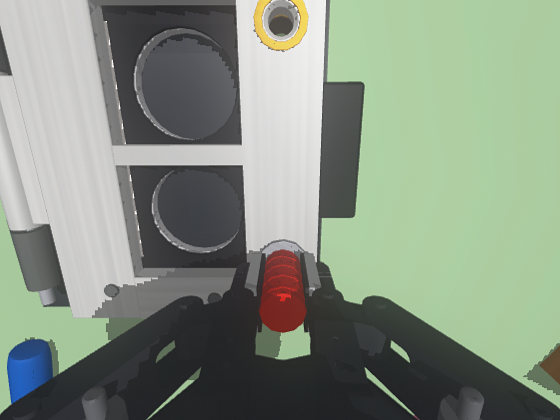

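```bash
python3 -c "
from h import *
for n in ('scene10','scene11'):
  f=load(n);c,ax,k=ring(f,proj(f,(.6062,-.0148,.045)),9);print(n,c,k,[onz(f,*c,z)[:2].round(4).tolist() for z in (.0425,.0485)])
  us,vs=np.meshgrid(np.arange(255,310),np.arange(170,235));P=[]
  for u,v in zip(us.ravel(),vs.ravel()):
    p=depth(f,u,v); d=p[:2]-O; x,y=d@ex,d@ey
    if p[2]>.036 and p[2]<.056 and -.085<y<.06 and -.03<x<.09 and not(abs(x)<.08 and -.058<y<.01): P.append((x,y,p[2]))
  P=np.array(P);A=np.c_[P[:,:2],np.ones(len(P))];s=np.linalg.lstsq(A,P[:,2],rcond=None)[0];print(len(P),'tilt -dz/dy',-s[1],'z at hole line',s@[0,-.07,1])
"
python3 -c "
from plant import manip
s=manip.state();print(s['time'],s['tool_pos'],s['contact_force'],s['gripper_width'])"
```

```text
scene10 (289.0745906829834, 234.00547981262207) 36 [[0.6018, -0.0098], [0.6058, -0.0122]]
626 tilt -dz/dy 0.0474081525568167 z at hole line 0.04989160937025842
scene11 (288.9061470031738, 235.61197471618652) 38 [[0.6057, -0.0126], [0.6097, -0.015]]
588 tilt -dz/dy 0.001429071560360276 z at hole line 0.04382159081869719
11.225 [ 0.48941502 -0.03860125  0.05084062] [-7.2645649   0.17225883 18.29766756] 0.21545436299491894
```

Leaf tilt went from 0.047 to 0.001 rad, and the pin is still gripped and pressing at 18 N, so I'm handing in.

```bash
python3 -c "
from plant import manip
print(manip.job_done())"
```

```text
the job is handed in; nothing more can be done
None
```

The job is handed in at about 11 s of robot time. The leaf is folded down and pressed shut over bezel_near, with the pin through the near hole and the gripper still holding and pressing it.

**What I did:** I pushed the leaf over from behind with closed fingers and it sank onto its plungers. I took the smaller, red-handled pin from the block, where it stood in the hole nearest the robot. I lowered it through the leaf's near hole, the ear and the base with no resistance until the collar met the leaf, then pressed on.

**Last checks:**
- **Leaf shut:** the tilt measured from the depth image went from 0.047 to 0.001 rad. The tool stopped moving down at z = 50.8 mm while the force rose from 12 to 18 N, which means it is on the hard stop.
- **Collar seated:** the tool sits 2.7 mm lower than when the pin stood in the block. The expected difference is 2.5 mm, so the collar is on the shut leaf and the pin has not slipped in the grip.

**What disagreed or stood out:**
- **Sideways force:** about 7 N along world x stayed on the pin. A 0.8 mm shift meant to relieve it did not.
- **Leaf height:** the depth image put the leaf at the hole line 1.3 mm above nominal, which is within the camera calibration.
- **Larger pin fell:** the larger look-alike pin, standing free on its tip, fell over between 2.1 and 3.3 s, while the gripper was at the leaf. I left it lying across the pink bezel's ear.

I left the other bezel, gauges, rings and punch alone and did not measure their positions again at the end.

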